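Hang the shaker's hold-down cover and hold it for the hinge pin

ROBOT

A 6-joint arm with a two-finger parallel gripper is mounted at the origin on the work surface. World frame = base frame: x ahead of the robot, y to its left, z up, the work surface at z = 0. Lengths are in m, angles in rad, forces in N, time in s.
With the tool pointing down it reaches from about 0.35 to 0.775 m from the base axis. Payload 5.5 kg.
Tool frame: the origin (TCP) lies midway between the tips of the shut fingers; the grasp point (between the pads) lies grasp_offset behind it (grasp_offset is the distance from the TCP to the grasp point, in m); z points along the fingers, y is the line along which they close (so a half turn about z gives the same grasp; the last joint's range is limited). The gripper opens to 85 mm and grips with 20 to 120 N. Pads are 22 mm wide; open, the fingers measure 114 mm over their backs; the gripper's body (76 mm by 85 mm) begins 54 mm behind the grasp point. The pads swing forward as they close: fully open they stand 13 mm farther back than shut.
Start: joints at [1.201, 0.313, 0.046, 1.304, 0, 1.431], TCP at [0.131, 0.56, 0.231] pointing down, gripper open.
Joint ranges: [-2.76, 2.76], [-0.86, 1.69], [-1.03, 1.26], [-2.2, 2.34], [-1.47, 1.5], [-3.14, 3.14]. Speed limits (rad/s): [2.57, 2.57, 3.14, 3.14, 3.14, 3.14].

INTERFACE

Orientations are given as a unit quaternion [w, x, y, z].
In Python, from workcell import * gives the robot as it stands.
- The arm moves only by the tool step_arm, never from a script. Its argument "deltas" is a list of rows, each a list of 7 numbers: the shift along the world's x, y, z in mm, then the turn, a rotation vector about the world's x, y, z in degrees, then the gripper's target within -1 to 1 (fully open at 1, half-way at 0, shut at -1). A call has 1 to 5 rows; each row shifts and turns the commanded pose from where the row before left it; what a row does not reach is not made up. A row lasts 1/10 s, in which the tool goes at most 50 mm and 8.59 degrees, less where a joint would pass 70% of its speed; a pose out of reach is approached as far as the arm can. A call is refused whole if a number of a shift passes 50 or a number of a turn 8.59, either way. A call with a gripper value outside its range is refused whole. The fingers move at their own pace and stop on an object; "newtons" is the grip in N (left out, the last holds). Time passes only in rows, so rows that do not move let the fingers close. It gives the time, the measured TCP pose, the force, the opening and the grip force at its end, in the units of the state.
- get_state(): the state, without advancing time (a new reading comes with each control period).
- read_camera(name): name is "scene" or "top" or "wrist"; returns a dict with "image" (400x640x3 uint8, red, green, blue), "z_map" (400x640 float32, m along the optical axis (not along the pixel's ray), 0 where there is no reading), "K" (3x3 intrinsics, pixels), "dist_coeffs" ([k1, k2, p1, p2, k3] as OpenCV has them; the pictures are not rectified), "world_from_camera" (4x4, takes a point from camera to world coordinates). Camera axes: x right, y down, z forward; pixel columns grow to the right and rows downward; lengths in m; the calibration is good to about 2 mm. A picture is of the moment at which its call begins.
- hand_in(): hands the job in; it is judged then, once.
The state is a dict: "clock": time; "joint_pos": joint angles; "qvel": joint speeds; "tau": joint torques, N m; "tcp_pos": TCP position; "orientation": TCP orientation; "wrist_force": force on the tool from outside, world axes, zero at the start; "ft_torque": the same for the moment, N m; "finger_gap": finger opening in m; "grip_force": force on a finger pad.
Only numpy, scipy, OpenCV 4.12 (cv2) and the standard library are available. Lean on these libraries where they do the work, as an engineer would, in place of code of your own. Each camera call takes 0.05 s, during which the arm holds its last target. There are 200 camera calls.

TASK

I have set the shaker's hinge bar where I want it: tighten its yellow wing knob clockwise until it is tight, without shifting the bar. Then pick up the amber hold-down cover from the bench by its handle and bring it level over the tubes, its brass knuckles down between the steel knuckles of the bar so that the bores line up for the hinge pin, carried by the gripper alone. Finish holding it there, still and without letting go, and leave the pin, the pot and both tube racks undisturbed.

Things in the scene. Friction and masses are not known exactly. Their poses are not given: they have to be found in the camera images.
- shaker: White benchtop orbital shaker, 250 x 250 mm, aluminium platform top 93 mm above the bench; fixed, turned up to 0.22 rad. Origin: centre of its underside, x away from the robot, z up. Along x run two rails (y = -112 and +112 mm) carrying two posts with a crossbar, the hinge bar, which slides along x with 1.5 N drag while loose; tight, it creeps only a few mm if pushed with 10 N.
- bar_bore (a point): Middle of the hinge bar's bore, 195 mm above the bench; y along the hinge axis, z up, x horizontal towards the crossbar (begins at x +14 mm). Three steel knuckles, 18 mm outside, 9 mm bore, 26 mm long, at y -56, 0, +56 mm; between them gaps 30 mm long at y -28 and +28, open above and below, free up to x +11. Posts: x 9 to 39, |y| 99 to 125, tops 12 mm above the axis.
- clamp_grip (a point): Grip point in the yellow wing of the clamp knob on top of the bar's -y post, on the knob's upright axis; from bar_bore x +24, y -112, z +39 mm. Wing 56 mm long along this point's x, 12 mm thick along its y, 28 mm tall; the point lies 13 mm below the wing's top and 27 mm above the post. It turns with the knob.
- clamp_knob (a joint): Angle of the clamp knob (rad): grows turning clockwise seen from above, range 0 to 1.45. Starts loose between 0.05 and 0.4, begins to bite at 0.85, is tight above 1.15, meets its stop at 1.45. Resists with about 0.08 N m loose, up to 0.3 N m as it tightens; stays where it is left.
- cover: Loose cover, about 0.36 kg: amber clear plate 150 x 160 x 6 mm on two black pads 11 mm high, lying pads down on the bench. Origin on the pads' underside below the handle's middle (near the centre of mass); x towards the hinged edge, y along the hinge axis, z up. Plate: x -89 to +61, y -80 to +80, z 11 to 17 mm. Hung on the bar, its axes point as bar_bore's do.
- cover_grip (a point): Grip point in the cover's black handle, a flat-sided bar 14 mm thick along x and 90 mm long along y; the middle of its length and thickness, 44 mm above the pads' underside, 13 mm below its top, 27 mm above the plate. Axes as the cover's.
- cover_bore (a point): Middle of the bore of the cover's hinge leaf: from the cover's origin x +75, y 0, z +11 mm; axes as the cover's. Two brass knuckles, 18 mm outside, 9 mm bore, 23 mm long, at y -28 and +28 mm; they fit between the bar's knuckles with 3.5 mm to spare each way. Lined up: this point lies on bar_bore.
- shaker_rack: Loose red tube rack, 96 x 140 mm, with 24 capped tubes, standing on the shaker where the cover goes; origin at the centre of its underside, 96 mm above the bench; cap tops 176 mm above the bench, 8 mm below the pads of the lined-up cover. Leave alone.
- bench_rack: Loose black tube rack, 74 x 140 mm, 80 mm high with its tubes, standing on the bench; origin at the centre of its underside. Leave alone.
- hinge_pin: Loose steel hinge pin, 8 mm thick, 160 mm long with a bullet nose and a bent end, lying on the bench along its x; origin on the bench below the shank's middle. Leave alone.
- pot: Loose specimen pot, 44 mm wide, 60 mm high, yellow cap; origin at the centre of its underside. Leave alone.
Not all that is in view belongs to the job. Of the things like the cover, leave any that is blue or green; of the rest the smaller one is meant.

How it is judged:
By the outcome, as a careful person would: the job done as asked, in the order asked, and still so for the second after the job is handed in, while the arm keeps its last pose, push and grip.
It also fails if it takes over 58 s, if anything falls off the work surface, if the arm or the gripper's body presses on something with over 40 N, if the wrist force passes 120 N, or if a joint passes its speed limit or range.

## Working session

There is one attempt and no reset: what is moved stays moved. The work goes in short steps, Python scripts to look and compute and a tool call to move; the robot and the scene stay as the last step left them, time stands still between calls to the robot, and variables do not carry over. Pictures are saved under pics/ and viewed, at most 10 in all, crops included, and the job is handed in when it is done.

Besides the shell and the picture viewer there is one more tool, called after ">>>" as name(argument=value, ...) on one line, values as JSON. step_arm: Moves the arm, as the interface text tells. Its arguments: {"type":"object","properties":{"deltas":{"type":"array","items":{"type":"array","items":{"type":"number"}}},"newtons":{"type":"number"}},"required":["deltas"]}

```bash
ls; mkdir -p pics; cat > h.py <<'E'
import numpy as np, cv2, pickle
def shoot(n):
    from workcell import read_camera
    d=read_camera(n); pickle.dump(d,open(f'{n}.pkl','wb')); return d
def load(n): return pickle.load(open(f'{n}.pkl','rb'))
def rays(d,uv):
    p=cv2.undistortPoints(np.array(uv,float).reshape(-1,1,2),np.array(d['K'],float),np.array(d['dist_coeffs'],float)).reshape(-1,2)
    T=np.array(d['world_from_camera']); r=np.c_[p,np.ones(len(p))]@T[:3,:3].T
    return T[:3,3],r
def plane(d,uv,z):
    o,r=rays(d,uv); return o+r*((z-o[2])/r[:,2])[:,None]
def cloud(d):
    h,w=d['z_map'].shape; v,u=np.mgrid[:h,:w]
    o,r=rays(d,np.c_[u.ravel(),v.ravel()]); P=o+r*d['z_map'].reshape(-1,1)
    P[d['z_map'].ravel()==0]=np.nan
    return P.reshape(h,w,3)
E
python3 - <<'E'
from h import *
from workcell import get_state
print(get_state())
a=shoot('scene');b=shoot('top')
for n,d in(('scene',a),('top',b)):
    cv2.imwrite(f'pics/{n}0.png',d['image'][:,:,::-1]); print(n,d['world_from_camera'],d['K'][0])
E
```

```text
pics
{'clock': 0.0, 'joint_pos': array([1.20139613e+00, 3.13996403e-01, 4.49894363e-02, 1.30356814e+00,
       2.15709801e-05, 1.43122190e+00]), 'qvel': array([-0.00139389, -0.00076651, -0.00026019, -0.00059931,  0.00222491,
        0.00095403]), 'tau': array([-4.98604113e-04, -4.80626392e+01,  2.98534083e+01,  1.93573436e-02,
       -1.61963853e-04,  5.07568046e-06]), 'tcp_pos': array([0.13079917, 0.5594212 , 0.2304154 ]), 'orientation': array([-2.34341392e-04,  1.14660113e-01,  9.93404383e-01, -8.58029728e-04]), 'wrist_force': array([0.01618281, 0.70789944, 0.28296724]), 'ft_torque': array([ 0.00128187,  0.01170187, -0.0103283 ]), 'grip_force': 0.0, 'finger_gap': 0.0856346874833229}
scene [[-0.77587835  0.38768973 -0.49770419  1.11151372]
 [ 0.63084976  0.46872526 -0.61832452  0.56663358]
 [-0.00643154 -0.79372118 -0.60824775  0.93345187]
 [ 0.          0.          0.          1.        ]] [511.3419943    0.         308.93180461]
top [[ 0.00902644 -0.98422115  0.17671231  0.30888028]
 [-0.99982982 -0.00603993  0.01743105 -0.20924605]
 [-0.01608868 -0.17683958 -0.98410818  1.08646826]
 [ 0.          0.          0.          1.        ]] [373.05028182   0.         319.05596633]
```

View pics/top0.png

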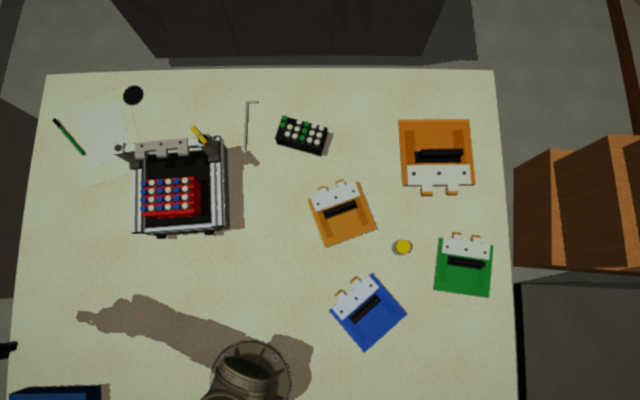

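View pics/scene0.png

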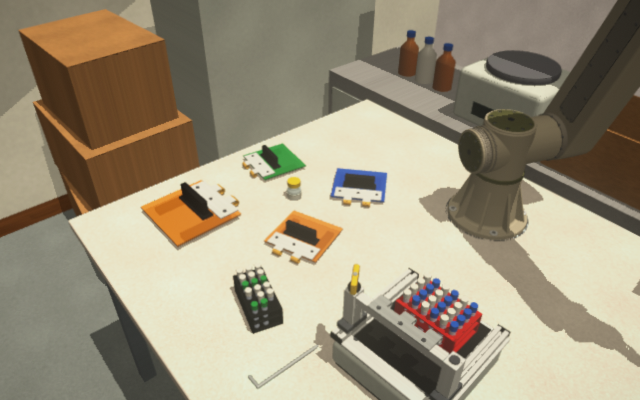

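The top view shows two amber covers: the smaller at (341,212) and a larger one at (437,155). There are also a blue one at (368,312) and a green one at (464,265). The smaller amber one at (341,212) fits. The yellow wing is at (200,133) and the bar runs along (125–210,147). Next I'll measure these and make the confirming crop.

```bash
python3 - <<'E'
from h import *
d=load('top');im=d['image'];P=cloud(d);hsv=cv2.cvtColor(im,cv2.COLOR_RGB2HSV)
c=np.hstack([cv2.resize(im[165:260,295:390],(390,390),interpolation=2),cv2.resize(im[115:215,110:210],(390,390),interpolation=2)])
cv2.imwrite('pics/crop1.png',c[:,:,::-1])
m=cv2.inRange(hsv,(8,140,120),(22,255,255))
n,l,s,ce=cv2.connectedComponentsWithStats(m)
for i in range(1,n):
    if s[i,4]>60:
        q=np.argwhere(l==i)[:,::-1]; W=plane(d,q,0.017)[:,:2]*1000
        print(s[i],ce[i],cv2.minAreaRect(W.astype(np.float32)))
# yellow wing
for n in('top','scene'):
    d=load(n);P=cloud(d);h=cv2.cvtColor(d['image'],cv2.COLOR_RGB2HSV)
    m=cv2.inRange(h,(19,120,90),(34,255,255)); k,l,s,ce=cv2.connectedComponentsWithStats(m)
    for i in range(1,k):
        if s[i,4]>12:
            Q=P[l==i]; print(n,s[i],ce[i],np.nanmedian(Q,0),np.nanmin(Q,0),np.nanmax(Q,0))
            if n=='top':
                q=np.argwhere(l==i)[:,::-1]; print(cv2.minAreaRect((plane(d,q,.247)[:,:2]*1000).astype(np.float32)))
    # bar points
    z=P[:,:,2]; sel=(z>.185)&(z<.222)&(P[:,:,1]>-.1)&(P[:,:,0]<.9)&(P[:,:,0]>.3)
    Q=P[sel]; print(n,len(Q),np.histogram(Q[:,2],bins=8))
    for lo,hi in((.185,.2),(.2,.212)):
        R=Q[(Q[:,2]>lo)&(Q[:,2]<hi)]
        if len(R)>5: print(lo,cv2.minAreaRect((R[:,:2]*1000).astype(np.float32)))
E
```

```text
[ 399  119   76   66 2632] [433.94034954 140.05775076] ((663.1233520507812, -540.452880859375), (202.3130340576172, 217.13864135742188), 1.3533658981323242)
[ 608  135   32  133 1811] [625.28823854 197.84318056] ((520.6338500976562, -1158.9014892578125), (412.32098388671875, 112.59443664550781), 1.0536223649978638)
[551 149  23 117 961] [556.51404787 213.68574402] ((498.90338134765625, -915.847900390625), (71.84566497802734, 354.52813720703125), 83.19071197509766)
[ 308  182   68   65 1673] [344.70412433 222.40645547] ((469.8760986328125, -256.0643310546875), (147.34071350097656, 157.99636840820312), 20.34262466430664)
top [191 126   9   9  42] [194.66666667 129.5952381 ] [0.63981904 0.10857683 0.24558592] [0.62948173 0.09604225 0.23205982] [0.64830415 0.11811014 0.2492725 ]
((637.99755859375, 107.52947998046875), (24.13283348083496, 10.225578308105469), 46.007503509521484)
top [198 134   9  10  51] [201.96078431 138.66666667] [0.61608232 0.08794223 0.24645017] [0.60463283 0.07753465 0.22173713] [0.62833947 0.10649137 0.25100833]
((614.961669921875, 87.29197692871094), (25.7773780822
[... 2371 characters left out ...]
94.23809524 258.14285714] [ 0.54884048 -0.19362122  0.01586089] [ 0.53845612 -0.20517838  0.01100056] [ 0.55358975 -0.18180359  0.0205718 ]
scene [350 264  10  30 179] [354.31284916 279.81005587] [0.63975356 0.11101392 0.24445204] [ 0.42798626 -0.09130544 -0.00268775] [0.65453236 0.12287206 0.24842795]
scene 2646 (array([231, 216, 249, 888, 907, 108,  21,  26]), array([0.18501943, 0.18963445, 0.19424947, 0.19886449, 0.20347951,
       0.20809452, 0.21270954, 0.21732456, 0.22193958]))
0.185 ((611.3568115234375, 211.7648162841797), (50.94363021850586, 250.1097869873047), 4.786653518676758)
0.2 ((611.9826049804688, 212.55728149414062), (48.58237838745117, 248.37240600585938), 4.930731296539307)
```

View pics/crop1.png

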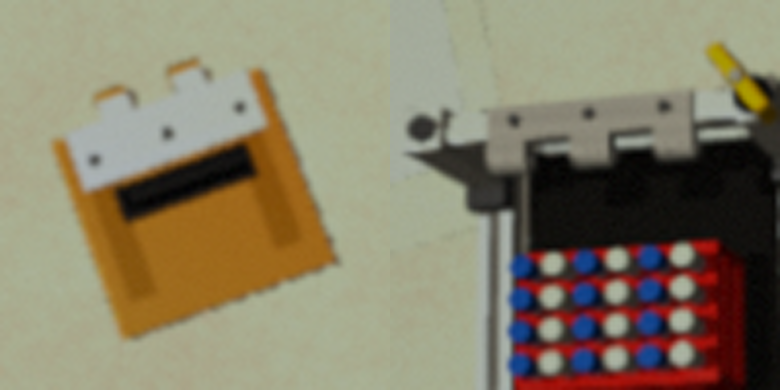

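The crop confirms the small amber cover: plate measured 147×158 mm against 150×160, knuckles pointing away from the robot, yaw about 20°. The wing is at about (628,98) mm, world angle about 44°, and the bar yaw is about 4.9°. I'll move over the wing now.

>>> step_arm(deltas=[[33,-30,18,0,0,4,1],[33,-30,18,0,0,4,1],[33,-31,18,0,0,4,1],[33,-31,18,0,0,4,1],[33,-31,18,0,0,4,1]])

```text
clock: 0.6
tcp_pos: [0.2968, 0.4054, 0.3217]
orientation: [-0.0, -0.061, 0.998, -0.0]
wrist_force: [1.1, 0.7, -0.1]
finger_gap: 0.0852
grip_force: 0.0
```

>>> step_arm(deltas=[[33,-31,0,0,0,4,1],[33,-31,0,0,0,4,1],[33,-31,0,0,0,4,1],[33,-31,0,0,0,4,1],[33,-31,0,0,0,4,1]])

```text
clock: 1.1
tcp_pos: [0.4619, 0.2504, 0.321]
orientation: [-0.0, -0.233, 0.972, 0.0]
wrist_force: [0.6, 1.0, 0.6]
finger_gap: 0.0855
grip_force: 0.0
```

>>> step_arm(deltas=[[33,-31,0,0,0,4,0.2],[33,-31,0,0,0,4,0.2],[33,-31,0,0,0,4,0.2],[33,-30,0,0,0,4,0.2],[33,-30,0,0,0,1,0.2]])

```text
clock: 1.6
tcp_pos: [0.627, 0.0974, 0.3208]
orientation: [-0.0, -0.374, 0.927, 0.0]
wrist_force: [0.7, 0.9, 0.3]
finger_gap: 0.0515
grip_force: 0.0
```

>>> step_arm(deltas=[[0,0,0,0,0,0,0],[0,0,0,0,0,0,0]])

```text
clock: 1.8
tcp_pos: [0.6263, 0.0979, 0.3197]
orientation: [-0.001, -0.372, 0.928, 0.001]
wrist_force: [-0.5, 1.0, 0.6]
finger_gap: 0.0429
grip_force: 0.0
```

```bash
python3 - <<'E'
from h import *
import workcell
from workcell import *
print([n for n in dir(workcell) if not n.startswith('_')], getattr(workcell,'grasp_offset',None))
s=get_state();print(s['clock'],s['tcp_pos'],s['orientation'],s['joint_pos'],s['finger_gap'],s['wrist_force'])
d=shoot('wrist');cv2.imwrite('pics/w1.png',d['image'][:,:,::-1]);print(d['world_from_camera'])
P=cloud(d);h=cv2.cvtColor(d['image'],cv2.COLOR_RGB2HSV)
m=cv2.inRange(h,(19,120,60),(34,255,255)); k,l,st,ce=cv2.connectedComponentsWithStats(m)
for i in range(1,k):
    if st[i,4]>40:
        Q=P[l==i];print(st[i],np.nanmedian(Q,0))
        q=np.argwhere(l==i)[:,::-1];print(cv2.minAreaRect((plane(d,q,.247)[:,:2]*1000).astype(np.float32)))
z=P[:,:,2]
for nm,mm in(('wingtop',(m>0)&(z>.243)&(z<.252)),('bar',(z>.185)&(z<.215))):
    R=P[mm];print(nm,len(R),np.median(R,0) if len(R) else 0, cv2.minAreaRect((R[:,:2]*1000).astype(np.float32)) if len(R) else 0)
E
```

```text
['MotionError', 'get_state', 'grasp_offset', 'hand_in', 'read_camera'] 0.0187
1.8 [0.6262636  0.09788674 0.31972269] [-1.25824020e-03 -3.72176446e-01  9.28160919e-01  6.46007026e-04] [ 2.83379923e-02  4.40049172e-01  4.46200874e-01  1.57975602e+00
  3.42321644e-04 -7.34368932e-01] 0.042917676688385156 [-0.47876104  0.96095318  0.55293051]
[[-6.90246341e-01  6.98831438e-01  1.87602264e-01  5.78438859e-01]
 [ 7.23573977e-01  6.66345324e-01  1.80068344e-01  5.16783024e-02]
 [ 8.29528389e-04  2.60035632e-01 -9.65598665e-01  4.63385793e-01]
 [ 0.00000000e+00  0.00000000e+00  0.00000000e+00  1.00000000e+00]]
[ 305  176   23   90 1475] [0.62366546 0.09499093 0.24741279]
((626.8895263671875, 97.82952117919922), (58.78009796142578, 11.860769271850586), 40.578670501708984)
wingtop 1374 [0.62481535 0.0962576  0.24748399] ((628.440185546875, 99.11979675292969), (55.04195022583008, 11.923544883728027), 40.31343078613281)
bar 6089 [0.61214387 0.16424604 0.20416868] ((610.5328369140625, 207.967041015625), (48.01622009277344, 246.01522827148438), 4.948606967926025)
```

View pics/w1.png

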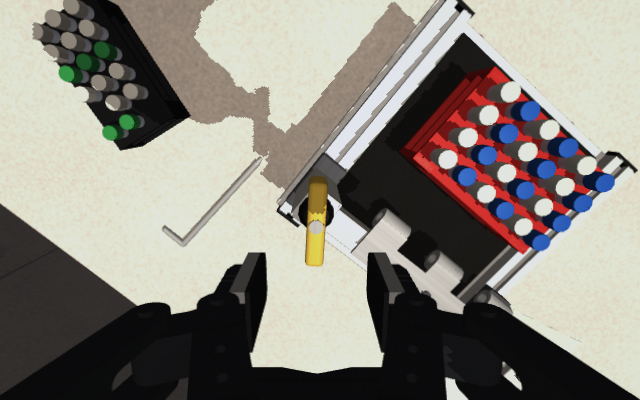

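The wrist view shows the wing centred at (316,220), midway between the fingertips (266 and 368). The wing centre is (628.3, 98.9) mm at 40.3°. I'll align and descend.

>>> step_arm(deltas=[[1,0.5,-20,0,0,-1.7,-0.3],[1,0.5,-20,0,0,-1.7,-0.3],[0,0,-20,0,0,0,-0.3],[0,0,-20,0,0,0,-0.3],[0,0,-10,0,0,0,-0.3]])

```text
clock: 2.35
tcp_pos: [0.6261, 0.1014, 0.2301]
orientation: [-0.001, -0.346, 0.938, 0.0]
wrist_force: [0.2, 0.3, -0.2]
finger_gap: 0.03
grip_force: 0.0
```

>>> step_arm(deltas=[[0,0,-8,0,0,0,-0.4],[0,0,-3,0,0,0,-0.5],[0,0,0,0,0,0,-0.5],[0,0,0,0,0,0,-0.5]])

```text
clock: 2.75
tcp_pos: [0.6283, 0.1001, 0.2212]
orientation: [0.001, -0.346, 0.938, -0.0]
wrist_force: [0.3, 0.5, 0.2]
finger_gap: 0.0211
grip_force: 0.0
```

```bash
python3 - <<'E'
from h import *
from workcell import *
s=get_state();print(s['clock'],s['tcp_pos'],s['orientation'],s['finger_gap'],s['wrist_force'],s['ft_torque'])
d=shoot('wrist');cv2.imwrite('pics/w2.png',d['image'][:,:,::-1])
P=cloud(d);h=cv2.cvtColor(d['image'],cv2.COLOR_RGB2HSV);z=P[:,:,2]
m=(cv2.inRange(h,(19,120,60),(34,255,255))>0)&(z>.243)&(z<.252)
R=P[m];q=np.argwhere(m)[:,::-1];print(len(R),cv2.minAreaRect((R[:,:2]*1000).astype(np.float32)),q.min(0),q.max(0))
E
```

```text
2.75 [0.62828383 0.1000794  0.22120419] [ 5.88207285e-04 -3.45594066e-01  9.38383927e-01 -2.42079241e-05] 0.021124781616384754 [0.31068762 0.47765796 0.23029819] [ 0.02679671 -0.0510028   0.03873257]
3923 ((628.857421875, 99.59558868408203), (56.64820098876953, 11.8724946975708), 40.68048095703125) [298 225] [331 365]
```

View pics/w2.png

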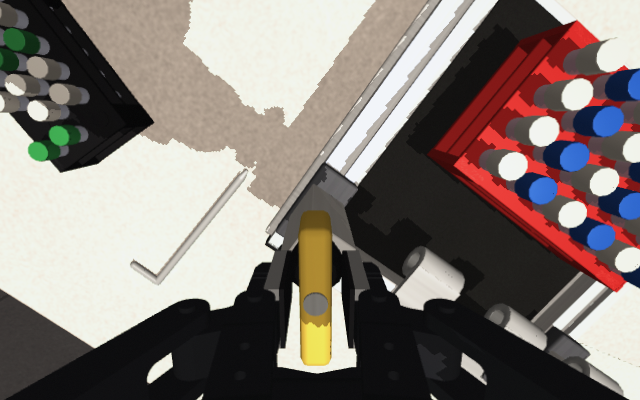

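Wing sits midway: column 316, with the fingers at 283 and 348. I'll close to about a 13 mm loose fit, so turning applies a pure couple, and then start turning clockwise.

>>> step_arm(deltas=[[0.1,-0.3,-2,0,0,0,-0.66],[0,0,0,0,0,0,-0.69],[0,0,0,0,0,0,-0.69],[0,0,0,0,0,0,-0.69]], newtons=20)

```text
clock: 3.2
tcp_pos: [0.6293, 0.0998, 0.2208]
orientation: [0.002, -0.346, 0.938, -0.0]
wrist_force: [-0.2, 0.7, 8.1]
finger_gap: 0.0168
grip_force: 19.0
```

>>> step_arm(deltas=[[0,0,0,0,0,-3,-0.69],[0,0,0,0,0,-3,-0.69],[0,0,0,0,0,-3,-0.69],[0,0,0,0,0,-3,-0.69],[0,0,0,0,0,0,-0.69]])

```text
clock: 3.7
tcp_pos: [0.6292, 0.0999, 0.2207]
orientation: [0.002, -0.245, 0.969, -0.0]
wrist_force: [-1.0, 0.8, 7.8]
finger_gap: 0.0171
grip_force: 19.1
```

```bash
cat >> h.py <<'E'
def look():
    from workcell import get_state
    s=get_state();q=s['orientation'];print(s['clock'],'tcp',s['tcp_pos'].round(4),'yawY',round((2*np.degrees(np.arctan2(q[2],q[1]))-90)%180,2),'gap',round(s['finger_gap'],4),'grip',round(s['grip_force'],1),'F',s['wrist_force'].round(2),'T',s['ft_torque'].round(3))
    d=shoot('wrist');P=cloud(d);h=cv2.cvtColor(d['image'],cv2.COLOR_RGB2HSV);z=P[:,:,2]
    m=(cv2.inRange(h,(19,120,60),(34,255,255))>0)&(z>.243)&(z<.252)
    R=P[m];print('wing',len(R),cv2.minAreaRect((R[:,:2]*1000).astype(np.float32)))
    t=shoot('scene');P=cloud(t);z=P[:,:,2];R=P[(z>.185)&(z<.212)&(P[:,:,1]>.12)&(P[:,:,1]<.4)&(P[:,:,0]<.9)&(P[:,:,0]>.56)]
    print('bar',len(R),np.median(R,0).round(4))
E
python3 -c "
from h import *;look()"
```

```text
3.7 tcp [0.6292 0.0999 0.2207] yawY 118.38 gap 0.0171 grip 19.1 F [-0.99  0.81  7.8 ] T [0.17  0.191 0.024]
wing 3974 ((629.141845703125, 99.45881652832031), (56.16358947753906, 11.936996459960938), 29.509197235107422)
bar 2416 [0.6201 0.2378 0.2027]
```

The wing follows the tool, turning 11° with its centre moving only 0.3 mm. Continuing.

>>> step_arm(deltas=[[0,0,0,0,0,-4,-0.69],[0,0,0,0,0,-4,-0.69],[0,0,0,0,0,-4,-0.69],[0,0,0,0,0,-4,-0.69],[0,0,0,0,0,-4,-0.69]])

```text
clock: 4.3
tcp_pos: [0.6291, 0.1001, 0.2208]
orientation: [0.002, -0.072, 0.997, 0.0]
wrist_force: [-0.3, 0.9, 6.8]
finger_gap: 0.017
grip_force: 19.1
```

```bash
python3 -c "
from h import *;look()"
```

```text
4.3 tcp [0.6291 0.1001 0.2208] yawY 98.3 gap 0.017 grip 19.1 F [-0.35  0.92  6.8 ] T [0.254 0.207 0.113]
wing 3957 ((629.0487670898438, 99.64569091796875), (55.880714416503906, 11.981257438659668), 9.924248695373535)
bar 2405 [0.62   0.2383 0.2027]
```

>>> step_arm(deltas=[[0,0,0,0,0,-4,-0.69],[0,0,0,0,0,-4,-0.69],[0,0,0,0,0,-4,-0.69]])

```text
clock: 4.7
tcp_pos: [0.6292, 0.1003, 0.2208]
orientation: [0.002, 0.032, 0.999, 0.001]
wrist_force: [-0.7, 2.0, 7.3]
finger_gap: 0.0169
grip_force: 19.1
```

```bash
python3 -c "
from h import *;look()"
```

```text
4.7 tcp [0.6292 0.1003 0.2208] yawY 86.3 gap 0.0169 grip 19.1 F [-0.68  1.97  7.32] T [0.334 0.124 0.095]
wing 3958 ((628.8802490234375, 99.76234436035156), (11.965641975402832, 55.77177047729492), 87.86949920654297)
bar 2411 [0.6201 0.2375 0.2028]
```

>>> step_arm(deltas=[[0,0,0,0,0,-4,-0.69],[0,0,0,0,0,-4,-0.69],[0,0,0,0,0,-4,-0.69]], newtons=40)

```text
clock: 5.1
tcp_pos: [0.6292, 0.1004, 0.2209]
orientation: [0.002, 0.136, 0.991, 0.001]
wrist_force: [-0.6, 2.1, 7.9]
finger_gap: 0.0152
grip_force: 36.6
```

```bash
python3 -c "
from h import *;look()"
```

```text
5.1 tcp [0.6292 0.1004 0.2209] yawY 74.31 gap 0.0152 grip 36.6 F [-0.63  2.09  7.9 ] T [0.444 0.207 0.208]
wing 3961 ((628.8551635742188, 99.8737564086914), (11.935737609863281, 56.153385162353516), 76.1836929321289)
bar 2424 [0.6201 0.2385 0.2028]
```

>>> step_arm(deltas=[[0,0,0,0,0,-3,-0.69],[0,0,0,0,0,-3,-0.69]])

```text
clock: 5.4
tcp_pos: [0.6292, 0.1005, 0.2209]
orientation: [0.002, 0.188, 0.982, 0.001]
wrist_force: [-0.9, 3.1, 8.6]
finger_gap: 0.0155
grip_force: 36.6
```

```bash
python3 -c "
from h import *;look()"
```

```text
5.4 tcp [0.6292 0.1005 0.2209] yawY 68.36 gap 0.0155 grip 36.6 F [-0.93  3.12  8.57] T [0.408 0.222 0.119]
wing 3948 ((628.9856567382812, 99.95404815673828), (11.894024848937988, 56.16384506225586), 70.54025268554688)
bar 2432 [0.62   0.2382 0.2027]
```

>>> step_arm(deltas=[[0,0,0,0,0,-3,-0.69],[0,0,0,0,0,-3,-0.69]], newtons=50)

```text
clock: 5.7
tcp_pos: [0.6292, 0.1005, 0.221]
orientation: [0.002, 0.239, 0.971, 0.001]
wrist_force: [-0.5, 2.5, 8.7]
finger_gap: 0.0145
grip_force: 45.4
```

```bash
python3 -c "
from h import *;look()"
```

```text
5.7 tcp [0.6292 0.1005 0.221 ] yawY 62.36 gap 0.0145 grip 45.4 F [-0.45  2.48  8.67] T [0.556 0.147 0.137]
wing 3951 ((629.29052734375, 99.88541412353516), (11.931952476501465, 56.369346618652344), 64.56062316894531)
bar 2410 [0.6199 0.2387 0.2027]
```

>>> step_arm(deltas=[[0,0,0,0,0,-3,-0.69],[0,0,0,0,0,0,-0.69]])

```text
clock: 6.0
tcp_pos: [0.6292, 0.1005, 0.2209]
orientation: [0.002, 0.264, 0.965, 0.002]
wrist_force: [-1.5, 2.4, 8.1]
finger_gap: 0.0147
grip_force: 45.4
```

```bash
python3 -c "
from h import *;look()"
```

```text
6.0 tcp [0.6292 0.1005 0.2209] yawY 59.42 gap 0.0147 grip 45.4 F [-1.47  2.43  8.13] T [0.542 0.159 0.076]
wing 3954 ((629.0630493164062, 100.04447937011719), (11.89671802520752, 56.01703643798828), 60.94801712036133)
bar 2417 [0.62   0.2382 0.2027]
```

The wing has turned 69.7° (1.217 rad), so the knob is at 1.27 or more: tight. The bar has not moved. Release and rise.

>>> step_arm(deltas=[[0,0,0,0,0,0,-0.3],[0,0,0,0,0,0,0],[0,0,10,0,0,0,0],[0,0,45,0,0,0,0.3],[-20,20,45,0,0,0,0.5]])

```text
clock: 6.6
tcp_pos: [0.6098, 0.1165, 0.3152]
orientation: [-0.001, 0.265, 0.964, -0.001]
wrist_force: [1.0, -0.1, 0.8]
finger_gap: 0.064
grip_force: 0.0
```

>>> step_arm(deltas=[[-20,20,20,0,0,0,1],[0,0,0,0,0,0,1],[0,0,0,0,0,0,1]])

```text
clock: 6.9
tcp_pos: [0.5895, 0.1387, 0.3366]
orientation: [0.001, 0.263, 0.965, 0.0]
wrist_force: [0.3, 0.7, -0.1]
finger_gap: 0.0853
grip_force: 0.0
```

```bash
python3 - <<'E'
from h import *
look()
d=load('wrist');P=cloud(d);cv2.imwrite('pics/w3.png',d['image'][:,:,::-1])
z=P[:,:,2];m=(z>.185)&(z<.212)&(P[:,:,0]<.9);R=P[m];print(cv2.minAreaRect((R[:,:2]*1000).astype(np.float32)),np.histogram(R[:,2],8))
np.save('bar.npy',R)
a=np.radians(4.95);e=np.array([[np.cos(a),np.sin(a)],[-np.sin(a),np.cos(a)]])
L=R[:,:2]@e.T*1000
# profile: per y-bin min x (knuckles) 
for y in range(int(L[:,1].min()),int(L[:,1].max()),4):
    k=(L[:,1]>=y)&(L[:,1]<y+4)
    if k.sum()>3: print(y+2,L[k,0].min().round(1),np.percentile(L[k,0],98).round(1),k.sum())
E
```

```text
6.9 tcp [0.5895 0.1387 0.3366] yawY 59.49 gap 0.0853 grip 0.0 F [ 0.34  0.7  -0.12] T [ 0.     0.016 -0.053]
wing 1044 ((628.9140625, 100.01133728027344), (11.809403419494629, 55.59809875488281), 61.12165832519531)
bar 2428 [0.6199 0.2386 0.2027]
((610.7944946289062, 210.49502563476562), (48.715877532958984, 250.0396270751953), 4.616779804229736) (array([ 256,  256,  215,  364, 1472, 6718, 3534,  693]), array([0.18500181, 0.18837549, 0.19174916, 0.19512284, 0.19849652,
       0.20187019, 0.20524387, 0.20861754, 0.21199122]))
34 620.4 628.1 64
38 620.0 625.7 66
42 620.1 624.0 48
50 620.5 650.4 11
54 620.2 650.1 45
58 620.4 649.0 215
62 625.4 644.7 132
66 625.4 644.9 131
70 625.4 644.9 140
74 625.2 645.0 132
78 625.3 644.6 140
82 625.4 644.7 140
86 625.4 644.6 113
90 602.7 645.7 269
94 602.9 645.9 278
98 602.9 646.0 270
102 602.8 645.5 283
106 602.7 645.8 281
110 602.7 645.7 281
114 603.1 645.6 235
118 622.6 645.8 162
122 622.5 645.7 162
126 622.6 645.9 163
130 622.6 646.0 164
134 622.7 646.3 167
138 622.7 646.3 166
142 603.6 646.0 193
146 602.7 645.4 306
150 602.8 645.8 298
154 602.8 645.8 311
158 602.9 645.7 302
162 602.8 645.8 307
166 603.0 645.8 310
170 602.9 646.1 224
174 622.5 646.1 176
178 622.6 646.1 177
182 622.5 646.4 177
186 622.7 646.0 185
190 622.6 645.8 185
194 622.3 646.2 182
198 603.6 646.0 295
202 602.6 646.2 376
206 602.9 646.1 333
210 602.7 645.8 330
214 603.2 646.0 342
218 603.3 645.9 342
222 603.3 646.1 337
226 603.4 645.8 191
230 625.9 645.3 166
234 625.8 645.2 175
238 625.9 645.2 180
242 625.8 645.2 179
246 625.4 645.3 186
250 625.3 645.6 189
254 620.8 650.2 323
258 620.5 649.8 434
262 620.5 649.5 320
266 620.5 649.5 301
270 620.6 649.8 289
274 620.7 649.7 278
278 620.6 650.0 266
282 621.0 650.3 83
```

View pics/w3.png

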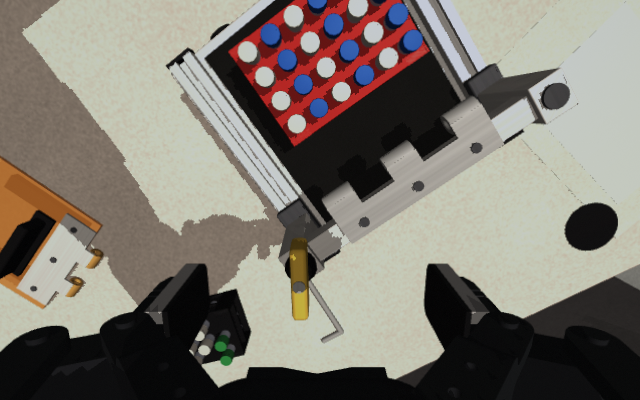

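The view shows the tight bar clearly: the wing is at (299,280), the knuckles run from (345,205) to (465,120), and the pin is undisturbed. Fitted bore is (595.7, 209.2), yaw 4.7°, which agrees with the wing position. On to the cover.

>>> step_arm(deltas=[[-10,-43,0,0,0,-4,1],[-12,-43,0,0,0,-4,1],[-12,-43,0,0,0,-4,1],[-12,-43,0,0,0,-4,1],[-12,-43,0,0,0,-4,1]])

```text
clock: 7.5
tcp_pos: [0.5303, -0.0789, 0.3338]
orientation: [-0.001, 0.429, 0.903, -0.0]
wrist_force: [0.2, -0.3, -0.4]
finger_gap: 0.0855
grip_force: 0.0
```

>>> step_arm(deltas=[[-12,-44,-20,0,0,-4,1],[-12,-44,-20,0,0,-4,1],[-12,-44,-20,0,0,-4,1],[-12,-43,-20,0,0,-4,1],[0,0,-20,0,0,-3,1]])

```text
clock: 8.0
tcp_pos: [0.481, -0.2571, 0.2327]
orientation: [-0.001, 0.575, 0.818, -0.001]
wrist_force: [-0.3, 0.9, 0.0]
finger_gap: 0.0854
grip_force: 0.0
```

>>> step_arm(deltas=[[0,0,0,0,0,0,1],[0,0,0,0,0,0,1]])

```text
clock: 8.2
tcp_pos: [0.4825, -0.2516, 0.2346]
orientation: [-0.002, 0.57, 0.821, 0.0]
wrist_force: [0.1, -0.5, 0.1]
finger_gap: 0.0856
grip_force: 0.0
```

```bash
cat > c.py <<'E'
from h import *
from workcell import get_state
def cov():
    s=get_state();q=s['orientation'];print(s['clock'],'tcp',s['tcp_pos'].round(4),'yawY',round((2*np.degrees(np.arctan2(q[2],q[1]))-90)%180,2),s['finger_gap'],s['wrist_force'].round(2),s['joint_pos'].round(2))
    d=shoot('wrist');P=cloud(d);h=cv2.cvtColor(d['image'],cv2.COLOR_RGB2HSV);z=P[:,:,2]
    m=(cv2.inRange(h,(8,130,60),(22,255,255))>0)&(z>.008)&(z<.026)&(abs(P[:,:,0]-.48)<.13)&(abs(P[:,:,1]+.25)<.13)
    R=P[m];print('plate',len(R),np.median(R,0),cv2.minAreaRect((R[:,:2]*1000).astype(np.float32)))
    m=(z>.053)&(z<.062)&(abs(P[:,:,0]-.48)<.1)&(abs(P[:,:,1]+.25)<.1)&(d['image'].max(2)<90)
    R=P[m];print('handle',len(R),np.median(R,0),cv2.minAreaRect((R[:,:2]*1000).astype(np.float32)))
    return d
E
python3 - <<'E'
from c import *
d=cov();cv2.imwrite('pics/w4.png',d['image'][:,:,::-1])
E
```

```text
8.2 tcp [ 0.4825 -0.2516  0.2346] yawY 20.45 0.08555182981295824 [ 0.11 -0.49  0.15] [-0.63  0.25 -0.03  1.29  0.    0.59]
plate 14797 [ 0.44576057 -0.25394661  0.01797191] ((482.6316223144531, -250.30577087402344), (171.39402770996094, 159.21958923339844), 20.37041473388672)
handle 1456 [ 0.48423422 -0.24647178  0.05765337] ((485.563720703125, -248.9168243408203), (13.453984260559082, 89.94670104980469), 20.304513931274414)
```

View pics/w4.png

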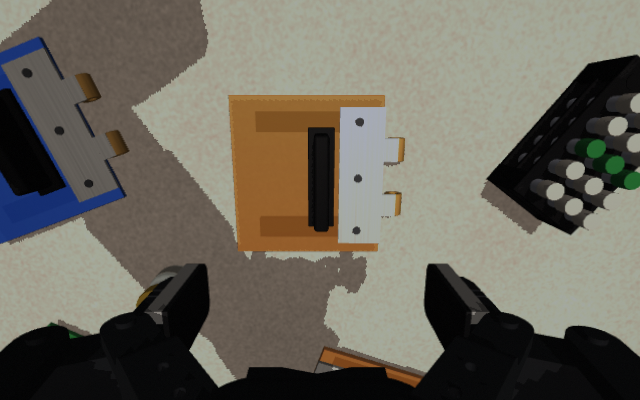

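The view shows the cover at (310,175) with its handle at (320,180), between the fingers (208 and 425). Handle centre is (485.4, −248.9) at 20.3°. I'll correct by +2.8, +2.7 mm, descend and grasp.

>>> step_arm(deltas=[[2.8,2.7,-40,0,0,0,1],[0,0,-40,0,0,0,1],[0,0,-40,0,0,0,0.6],[0,0,-40,0,0,0,0.2],[0,0,-30,0,0,0,-0.1]], newtons=60)

```text
clock: 8.75
tcp_pos: [0.4867, -0.2477, 0.0447]
orientation: [0.0, 0.569, 0.822, 0.0]
wrist_force: [0.4, 0.0, -0.1]
finger_gap: 0.0441
grip_force: 0.0
```

>>> step_arm(deltas=[[0,0,-12,0,0,0,-0.2],[0,0,-6,0,0,0,-0.2],[0,0,0,0,0,0,-0.2]])

```text
clock: 9.05
tcp_pos: [0.487, -0.2489, 0.0285]
orientation: [0.001, 0.57, 0.822, 0.0]
wrist_force: [0.5, -0.6, -0.1]
finger_gap: 0.0339
grip_force: 0.0
```

```bash
python3 - <<'E'
from c import *
d=cov()
E
```

```text
9.05 tcp [ 0.487  -0.2489  0.0285] yawY 20.5 0.033873167004021515 [ 0.48 -0.64 -0.09] [-0.62  0.41 -0.35  0.81  0.    0.59]
plate 51353 [ 0.43578851 -0.22459699  0.01798056] ((482.06854248046875, -249.27682495117188), (172.25006103515625, 158.5540771484375), 20.691408157348633)
handle 8836 [ 0.48103804 -0.23854731  0.05773356] ((482.7796325683594, -242.7248077392578), (52.43970489501953, 68.37776947021484), 54.67348861694336)
```

>>> step_arm(deltas=[[-1.5,0,-3,0,0,0,-0.4],[0,0,0,0,0,0,-0.8],[0,0,0,0,0,0,-1],[0,0,0,0,0,0,-1],[0,0,0,0,0,0,-1]])

```text
clock: 9.6
tcp_pos: [0.4854, -0.2494, 0.0259]
orientation: [0.001, 0.57, 0.821, 0.0]
wrist_force: [0.4, 0.6, 5.9]
finger_gap: 0.0133
grip_force: 60.0
```

>>> step_arm(deltas=[[0,0,0,0,0,0,-1],[0,0,6,0,0,0,-1],[0,0,12,0,0,0,-1],[0,0,0,0,0,0,-1]])

```text
clock: 10.0
tcp_pos: [0.4852, -0.2494, 0.0441]
orientation: [0.001, 0.571, 0.821, -0.0]
wrist_force: [0.6, 0.2, -4.7]
finger_gap: 0.0133
grip_force: 58.8
```

```bash
cat > g.py <<'E'
from h import *
from workcell import get_state
def st():
    s=get_state();q=s['orientation'];print(s['clock'],'tcp',s['tcp_pos'].round(4),'yawY',round((2*np.degrees(np.arctan2(q[2],q[1]))-90)%180,2),'q',q.round(4),'gap',s['finger_gap'].round(4),s['grip_force'],s['wrist_force'].round(2),s['ft_torque'].round(3));return s
def held(zt):
    s=st();z0=s['tcp_pos']; d=shoot('wrist');P=cloud(d);h=cv2.cvtColor(d['image'],cv2.COLOR_RGB2HSV)
    m=(cv2.inRange(h,(8,130,60),(22,255,255))>0)&(abs(P[:,:,2]-zt)<.02)&(np.linalg.norm(P[:,:,:2]-z0[:2],axis=2)<.16)
    R=P[m];A=np.c_[R[:,:2]-z0[:2],np.ones(len(R))]
    for _ in range(3):
        c=np.linalg.lstsq(A,R[:,2],rcond=None)[0];r=abs(A@c-R[:,2]);k=r<.003;A=A[k];R=R[k]
    print('plate slope deg',np.degrees(c[:2]).round(2),'z at tcp',c[2].round(4),len(R),cv2.minAreaRect((R[:,:2]*1000).astype(np.float32)))
    return d
E
python3 - <<'E'
from g import *
d=held(.035);cv2.imwrite('pics/w5.png',d['image'][:,:,::-1])
E
```

```text
Traceback (most recent call last):
  File "g.py", line 6, in held
    s=st();z0=s['tcp_pos']; d=shoot('wrist');P=cloud(d);h=cv2.cvtColor(d['image'],cv2.COLOR_RGB2HSV)
  File "g.py", line 4, in st
    s=get_state();q=s['orientation'];print(s['clock'],'tcp',s['tcp_pos'].round(4),'yawY',round((2*np.degrees(np.arctan2(q[2],q[1]))-90)%180,2),'q',q.round(4),'gap',s['finger_gap'].round(4),s['grip_force'],s['wrist_force'].round(2),s['ft_torque'].round(3));return s
                                                                                                                                                                    ^^^^^^^^^^^^^^^^^^^^^
AttributeError: 'float' object has no attribute 'round'
```

```bash
sed -i "s/s\['finger_gap'\].round(4)/round(s['finger_gap'],4)/" g.py; python3 - <<'E'
from g import *
d=held(.035);cv2.imwrite('pics/w5.png',d['image'][:,:,::-1])
E
```

```text
10.0 tcp [ 0.4852 -0.2494  0.0441] yawY 20.43 q [ 0.0009  0.5705  0.8213 -0.    ] gap 0.0133 58.76371085643768 [ 0.65  0.25 -4.74] [-0.023 -0.038 -0.036]
plate slope deg [ 0.09 -0.06] z at tcp 0.0362 51050 ((479.3625183105469, -243.3621063232422), (172.7234344482422, 145.46450805664062), 20.59069061279297)
```

View pics/w5.png

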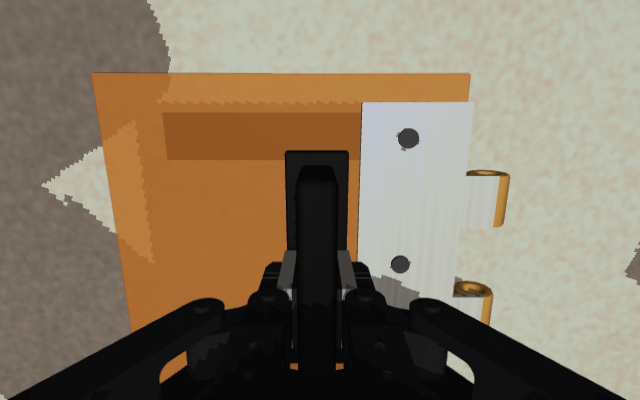

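The cover is held level: slopes under 0.1°, handle at (317,270) between the pads, knuckles at (490,200) and (475,300). Next I'll locate the knuckles relative to the TCP.

```bash
cat >> g.py <<'E'
def knuck(zb,yaw,d=None):
    s=get_state();t=s['tcp_pos'];d=d or load('wrist');P=cloud(d)
    a=np.radians(yaw);D=P-t;X=(D[:,:,0]*np.cos(a)+D[:,:,1]*np.sin(a))*1000;Y=(-D[:,:,0]*np.sin(a)+D[:,:,1]*np.cos(a))*1000
    m=(X>66)&(X<95)&(abs(Y)<60)&(abs(P[:,:,2]-zb)<.012)
    print('n',m.sum(),'xmax',np.percentile(X[m],98) if m.any() else 0,'ztop',np.percentile(P[:,:,2][m],98))
    hist,e=np.histogram(Y[m],np.arange(-60,61,1.));print([(int(e[i]),int(hist[i])) for i in range(len(hist)) if hist[i]])
    h=(abs(X)<6)&(Y>20)&(Y<60)&(abs(P[:,:,2]-zb-.046)<.006); print('handle +y end',Y[h].max() if h.any() else 0)
    m=(X<50)&(X>-60)&(abs(P[:,:,2]-zb-.006)<.004)&(Y>50)&(Y<100);print('plate +y edge',np.percentile(Y[m],99.5))
E
python3 -c "
from g import *;knuck(.0292,20.45)"
```

```text
n 3091 xmax 81.85867767052848 ztop 0.04026368912152842
[(-34, 2), (-33, 1), (-32, 7), (-31, 8), (-30, 17), (-29, 24), (-28, 22), (-27, 34), (-26, 47), (-25, 43), (-24, 61), (-23, 63), (-22, 60), (-21, 84), (-20, 87), (-19, 96), (-18, 178), (-17, 316), (-16, 9), (16, 5), (17, 69), (18, 70), (19, 75), (20, 71), (21, 71), (22, 68), (23, 86), (24, 74), (25, 69), (26, 81), (27, 78), (28, 71), (29, 79), (30, 78), (31, 75), (32, 78), (33, 78), (34, 80), (35, 78), (36, 83), (37, 78), (38, 126), (39, 211)]
handle +y end 45.565407779710135
plate +y edge 79.76076744888117
```

Offset from nominal is under 0.3 mm. Lift and carry at height.

>>> step_arm(deltas=[[0,0,20,0,0,0,-1],[0,0,40,0,0,0,-1],[0,0,45,0,0,0,-1],[0,0,45,0,0,0,-1],[0,0,45,0,0,0,-1]])

```text
clock: 10.55
tcp_pos: [0.484, -0.2485, 0.239]
orientation: [-0.0, 0.571, 0.821, 0.0]
wrist_force: [1.7, -1.3, -3.5]
finger_gap: 0.013
grip_force: 59.2
```

>>> step_arm(deltas=[[0,0,40,0,0,0,-1],[0,10,20,0,0,0,-1],[2,20,0,0,0,-1,-1],[2,30,0,0,0,-1,-1],[2,35,0,0,0,-1,-1]])

```text
clock: 11.05
tcp_pos: [0.4904, -0.1536, 0.2972]
orientation: [-0.0, 0.593, 0.805, -0.0]
wrist_force: [0.3, 0.3, -4.5]
finger_gap: 0.0137
grip_force: 59.2
```

>>> step_arm(deltas=[[2,35,0,0,0,-1,-1],[2,35,0,0,0,-1,-1],[2,35,0,0,0,-1,-1],[2,35,0,0,0,-1,-1],[2,35,0,0,0,-1,-1]])

```text
clock: 11.55
tcp_pos: [0.5001, 0.0225, 0.2972]
orientation: [-0.0, 0.627, 0.779, -0.0]
wrist_force: [0.8, 0.6, -3.8]
finger_gap: 0.0135
grip_force: 59.2
```

>>> step_arm(deltas=[[2,35,0,0,0,-1,-1],[2,35,0,0,0,-1,-1],[2,35,0,0,0,-1,-1],[2,35,0,0,0,-1,-1],[2,27,0,0,0,-1,-1]])

```text
clock: 12.05
tcp_pos: [0.51, 0.1901, 0.297]
orientation: [-0.0, 0.66, 0.752, -0.0]
wrist_force: [0.1, 0.2, -3.6]
finger_gap: 0.0129
grip_force: 59.2
```

>>> step_arm(deltas=[[2,15,0,0,0,-1,-1],[1,0,0,0,0,-0.7,-1],[0,0,0,0,0,0,-1],[0,0,0,0,0,0,-1]])

```text
clock: 12.45
tcp_pos: [0.5134, 0.2024, 0.2973]
orientation: [-0.0, 0.671, 0.741, -0.0]
wrist_force: [-0.3, 0.6, -4.3]
finger_gap: 0.0133
grip_force: 59.1
```

```bash
python3 - <<'E'
from g import *
d=held(.292)
E
```

```text
12.45 tcp [0.5134 0.2024 0.2973] yawY 5.7 q [-1.000e-04  6.710e-01  7.414e-01 -4.000e-04] gap 0.0133 59.145673513412476 [-0.3   0.61 -4.26] [-0.026 -0.011 -0.027]
plate slope deg [-0.   -0.04] z at tcp 0.2895 51076 ((509.4273986816406, 209.13299560546875), (172.1620330810547, 145.98611450195312), 5.711545467376709)
```

>>> step_arm(deltas=[[2.6,0.1,-20,0,0,-1,-1],[0,0,-20,0,0,0,-1],[0,0,-7,0,0,0,-1],[0,0,0,0,0,0,-1],[0,0,0,0,0,0,-1]])

```text
clock: 13.0
tcp_pos: [0.5165, 0.2029, 0.2514]
orientation: [0.0, 0.678, 0.736, 0.0]
wrist_force: [-0.9, 0.6, -3.8]
finger_gap: 0.0134
grip_force: 59.0
```

```bash
python3 - <<'E'
from g import *
d=held(.24);knuck(.235,4.7);cv2.imwrite('pics/w6.png',d['image'][:,:,::-1])
P=cloud(d);z=P[:,:,2]
a=np.radians(4.7);B=np.array([.5957,.2092]);D=P[:,:,:2]-B
X=(D[:,:,0]*np.cos(a)+D[:,:,1]*np.sin(a))*1000;Y=(-D[:,:,0]*np.sin(a)+D[:,:,1]*np.cos(a))*1000
for nm,m in(('steel front',(z>.19)&(z<.206)&(X>-16)&(X<6)),):
    h,e=np.histogram(Y[m],np.arange(-75,76,2.));print(nm,list(zip(e[:-1].astype(int),h)));print(np.percentile(X[m],[1,5]))
m=(z>.185)&(z<.212)&(abs(Y)<135)&(X>-20)&(X<60);print(cv2.minAreaRect((P[m][:,:2]*1000).astype(np.float32)))
E
```

```text
13.0 tcp [0.5165 0.2029 0.2514] yawY 4.7 q [3.000e-04 6.775e-01 7.355e-01 3.000e-04] gap 0.0134 59.04377818107605 [-0.93  0.65 -3.77] [ 0.005 -0.005  0.043]
plate slope deg [0.07 0.01] z at tcp 0.2436 51045 ((512.5184326171875, 210.0968017578125), (172.4681854248047, 145.09051513671875), 4.702264785766602)
n 2601 xmax 81.72516559511101 ztop 0.24694718637656396
[(-34, 1), (-33, 4), (-32, 7), (-31, 9), (-30, 15), (-29, 19), (-28, 24), (-27, 33), (-26, 29), (-25, 51), (-24, 46), (-23, 45), (-22, 62), (-21, 66), (-20, 72), (-19, 91), (-18, 170), (-17, 283), (-16, 2), (16, 13), (17, 54), (18, 67), (19, 48), (20, 62), (21, 68), (22, 59), (23, 56), (24, 61), (25, 64), (26, 60), (27, 66), (28, 49), (29, 68), (30, 58), (31, 63), (32, 62), (33, 61), (34, 60), (35, 62), (36, 56), (37, 66), (38, 114), (39, 175)]
handle +y end 45.35672871302091
plate +y edge 79.65099551826142
steel front [(np.int64(-75), np.int64(0)), (np.int64(-73), np.int64(0)), (np.int64(-71), np.int64(0)), (np.int64(-69), np.int64(0)), (np.int64(-67), np.int64(0)), (np.int64(-65), np.int64(0)), (np.int64(-63), np.int64(0)), (
[... 1439 characters left out ...]
nt64(0)), (np.int64(37), np.int64(0)), (np.int64(39), np.int64(0)), (np.int64(41), np.int64(0)), (np.int64(43), np.int64(40)), (np.int64(45), np.int64(42)), (np.int64(47), np.int64(36)), (np.int64(49), np.int64(48)), (np.int64(51), np.int64(42)), (np.int64(53), np.int64(47)), (np.int64(55), np.int64(47)), (np.int64(57), np.int64(43)), (np.int64(59), np.int64(48)), (np.int64(61), np.int64(46)), (np.int64(63), np.int64(48)), (np.int64(65), np.int64(45)), (np.int64(67), np.int64(43)), (np.int64(69), np.int64(0)), (np.int64(71), np.int64(0)), (np.int64(73), np.int64(0))]
[-0.31805069  0.0329611 ]
((612.6604614257812, 219.94906616210938), (39.06977844238281, 222.1940155029297), 3.445526599884033)
```

View pics/w6.png

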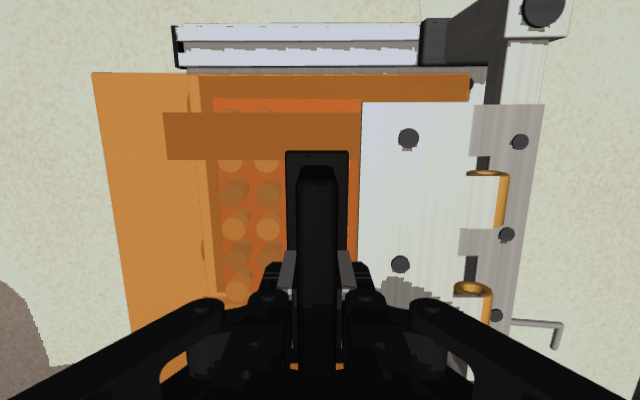

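The brass knuckles at (500,200) and (475,305) sit over the gaps. The steel +y knuckle spans 43–69 mm as predicted, so the bar fit holds. I'll descend 4.5 mm back from the line, then check.

>>> step_arm(deltas=[[0,-0.2,-12,0,0,0,-1],[0,0,-10,0,0,0,-1],[0,0,-8,0,0,0,-1],[0,0,-5,0,0,0,-1],[0,0,0,0,0,0,-1]])

```text
clock: 13.55
tcp_pos: [0.5155, 0.2029, 0.2144]
orientation: [-0.001, 0.677, 0.736, -0.001]
wrist_force: [0.8, -0.3, -4.5]
finger_gap: 0.0129
grip_force: 59.1
```

>>> step_arm(deltas=[[0,0,-3,0,0,0,-1],[0,0,-3,0,0,0,-1],[0,0,0,0,0,0,-1]])

```text
clock: 13.85
tcp_pos: [0.5161, 0.203, 0.2094]
orientation: [-0.0, 0.677, 0.736, -0.0]
wrist_force: [0.4, 0.3, -4.4]
finger_gap: 0.0133
grip_force: 59.2
```

```bash
python3 - <<'E'
from g import *
d=held(.202);knuck(.1955,4.7)
E
```

```text
13.85 tcp [0.5161 0.203  0.2094] yawY 4.73 q [-1.000e-04  6.773e-01  7.357e-01 -1.000e-04] gap 0.0133 59.22587335109711 [ 0.36  0.34 -4.38] [0.013 0.058 0.086]
plate slope deg [ 0.05 -0.02] z at tcp 0.2016 51078 ((512.15234375, 210.41583251953125), (172.34475708007812, 145.22885131835938), 4.927013874053955)
n 13378 xmax 94.57508634540976 ztop 0.20604508340930647
[(-60, 34), (-59, 34), (-58, 32), (-57, 26), (-56, 23), (-55, 18), (-54, 6), (-46, 5), (-45, 7), (-44, 14), (-43, 22), (-42, 29), (-41, 23), (-40, 26), (-39, 30), (-38, 43), (-37, 53), (-36, 50), (-35, 46), (-34, 61), (-33, 48), (-32, 57), (-31, 69), (-30, 59), (-29, 77), (-28, 82), (-27, 81), (-26, 92), (-25, 101), (-24, 98), (-23, 101), (-22, 122), (-21, 104), (-20, 120), (-19, 143), (-18, 145), (-17, 280), (-16, 34), (-15, 26), (-14, 65), (-13, 118), (-12, 138), (-11, 121), (-10, 133), (-9, 120), (-8, 143), (-7, 127), (-6, 133), (-5, 129), (-4, 133), (-3, 137), (-2, 133), (-1, 145), (0, 130), (1, 136), (2, 140), (3, 143), (4, 131), (5, 145), (6, 141), (7, 146), (8, 133), (9, 183), (10, 207), (11, 240), (12, 363), (13, 89), (14, 65), (15, 59), (16, 73), (17, 130), (18, 129), (19, 134), (20, 138), (21, 141), (22, 132), (23, 149), (24, 138), (25, 149), (26, 131), (27, 149), (28, 147), (29, 140), (30, 142), (31, 159), (32, 142), (33, 146), (34, 151), (35, 150), (36, 142), (37, 160), (38, 180), (39, 294), (40, 59), (41, 39), (42, 73), (43, 159), (44, 178), (45, 169), (46, 176), (47, 177), (48, 169), (49, 179), (50, 170), (51, 190), (52, 164), (53, 190), (54, 188), (55, 175), (56, 195), (57, 165), (58, 216), (59, 154)]
handle +y end 45.599428072795774
plate +y edge 79.78880313477663
```

The knuckles are in the gaps and centred with about 3 mm each side, and no contact force shows. I'll advance 4.8 mm onto the axis.

>>> step_arm(deltas=[[1.6,0.1,0.2,0,0,0,-1],[1.6,0.1,0.2,0,0,0,-1],[1.6,0,0.1,0,0,0,-1],[0,0,0,0,0,0,-1],[0,0,0,0,0,0,-1]])

```text
clock: 14.4
tcp_pos: [0.521, 0.2032, 0.2101]
orientation: [0.0, 0.677, 0.736, 0.0]
wrist_force: [0.1, -0.1, -4.6]
finger_gap: 0.0134
grip_force: 59.2
```

```bash
python3 - <<'E'
from g import *
d=held(.202);cv2.imwrite('pics/w7.png',d['image'][:,:,::-1])
P=cloud(d);a=np.radians(4.7);D=P-np.array([.5957,.2092,.195])
X=(D[:,:,0]*np.cos(a)+D[:,:,1]*np.sin(a))*1000;Y=(-D[:,:,0]*np.sin(a)+D[:,:,1]*np.cos(a))*1000;Z=D[:,:,2]*1000
for nm,l,h in(('brass+',18,38),('steel+',45,66),('steel0',-11,11),('brass-',-24,-18)):
    r=[]
    for x in range(-14,15,4):
        m=(abs(X-x)<1)&(Y>l)&(Y<h)&(abs(Z)<16); r.append((x,round(float(np.median(Z[m])),1)) if m.sum()>8 else (x,None))
    print(nm,r)
look()
E
```

```text
14.4 tcp [0.521  0.2032 0.2101] yawY 4.73 q [0.     0.6773 0.7357 0.    ] gap 0.0134 59.21281099319458 [ 0.12 -0.07 -4.59] [-0.017  0.016  0.01 ]
plate slope deg [ 0.08 -0.03] z at tcp 0.2024 51144 ((516.9384765625, 211.107666015625), (172.4198455810547, 144.87564086914062), 5.16937780380249)
brass+ [(-14, 10.3), (-10, 10.2), (-6, 10.3), (-2, 10.2), (2, 9.7), (6, 7.4), (10, 9.5), (14, -0.2)]
steel+ [(-14, 10.3), (-10, None), (-6, 7.2), (-2, 9.5), (2, 10.1), (6, 10.1), (10, 10.1), (14, 10.0)]
steel0 [(-14, 10.2), (-10, 2.2), (-6, 6.9), (-2, 9.3), (2, 10.1), (6, 10.1), (10, 10.1), (14, 10.1)]
brass- [(-14, 10.4), (-10, 10.2), (-6, 10.3), (-2, 10.2), (2, 9.3), (6, 7.2), (10, None), (14, 0.7)]
14.45 tcp [0.521  0.2032 0.2101] yawY 4.73 gap 0.0131 grip 59.2 F [-0.7  -0.19 -4.31] T [ 0.003  0.019 -0.025]
wing 0 ((0.0, 0.0), (0.0, 0.0), 0.0)
bar 3651 [0.6087 0.2258 0.2031]
```

View pics/w7.png

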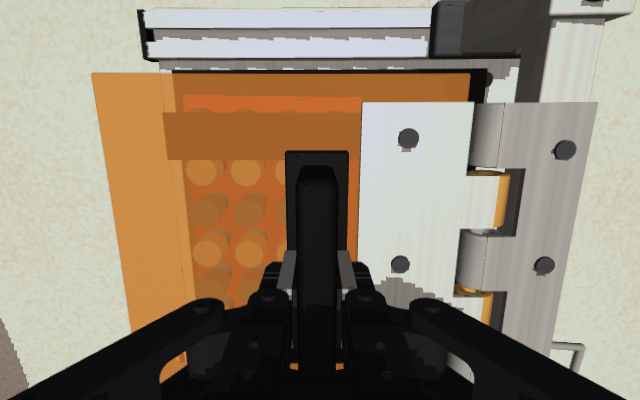

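Lined up visually: the knuckles interleave at columns 460–515 and nothing touches. I'll check the axis alignment by fitting r = 9 mm circles to the steel and brass profiles.

```bash
cat > f.py <<'E'
from g import *
from scipy.optimize import least_squares
def fit(d):
    P=cloud(d);a=np.radians(4.7);D=P-np.array([.5957,.2092,.195])
    X=(D[:,:,0]*np.cos(a)+D[:,:,1]*np.sin(a))*1000;Y=(-D[:,:,0]*np.sin(a)+D[:,:,1]*np.cos(a))*1000;Z=D[:,:,2]*1000
    for nm,l,h,x0,x1 in(('brass+',18,38,1,10),('brass-',-24,-18,1,9),('steel+',45,66,-12,-1),('steel0',-11,11,-12,-1)):
        m=(X>x0)&(X<x1)&(Y>l)&(Y<h)&(Z>1)&(Z<9.6)
        x,z=X[m],Z[m];f=lambda p:np.hypot(x-p[0],z-p[1])-9
        r=least_squares(f,[0,1],loss='soft_l1',f_scale=.3)
        r2=least_squares(lambda p:np.hypot(x-p[0],z-1.15)-9,[0],loss='soft_l1',f_scale=.3)
        print(nm,m.sum(),r.x.round(2),'rms',np.median(abs(f(r.x))).round(2),'z fixed',r2.x.round(2))
E
python3 -c "
from f import *
fit(load('wrist'))
d=load('scene');fit(d);cv2.imwrite('pics/s2.png',cv2.resize(d['image'][230:400,320:540],None,fx=3,fy=3,interpolation=2)[:,:,::-1])"
```

```text
brass+ 337 [-0.04  0.68] rms 0.2 z fixed [-0.61]
brass- 76 [-0.09  0.77] rms 0.19 z fixed [-0.55]
steel+ 1263 [0.3  0.69] rms 0.38 z fixed [0.61]
steel0 1034 [0.1  0.56] rms 0.36 z fixed [0.5]
brass+ 44 [-2.03  0.32] rms 0.79 z fixed [-2.64]
brass- 10 [-0.5  -0.04] rms 0.52 z fixed [-1.68]
steel+ 20 [-0.65 -1.26] rms 0.47 z fixed [2.69]
steel0 19 [-0.26 -0.66] rms 0.4 z fixed [2.54]
```

View pics/s2.png

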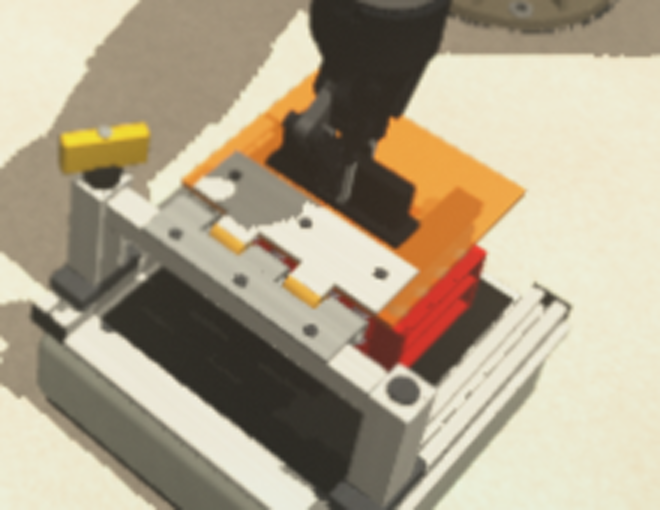

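The scene crop shows the cover level over the rack with its knuckles interleaved and the bar and wing in place. Brass and steel axes agree to about 0.3 mm in x and 0.1 mm in z. I'll nudge by +0.3 mm, settle and check by numbers only.

>>> step_arm(deltas=[[0.3,-0.1,0,0,0,0,-1],[0,0,0,0,0,0,-1],[0,0,0,0,0,0,-1],[0,0,0,0,0,0,-1],[0,0,0,0,0,0,-1]])

```text
clock: 15.05
tcp_pos: [0.5213, 0.2031, 0.2102]
orientation: [0.0, 0.677, 0.736, 0.0]
wrist_force: [-0.6, 0.3, -3.8]
finger_gap: 0.0128
grip_force: 59.2
```

```bash
python3 - <<'E'
from f import *
d=held(.202);fit(d)
from workcell import *
s=get_state();print(abs(s['qvel']).max())
print(hand_in())
E
```

```text
15.05 tcp [0.5213 0.2031 0.2102] yawY 4.74 q [0.     0.6773 0.7357 0.    ] gap 0.0128 59.21231746673584 [-0.6  0.3 -3.8] [-0.026  0.053  0.048]
plate slope deg [ 0.08 -0.03] z at tcp 0.2024 51154 ((517.4230346679688, 210.02590942382812), (172.2608184814453, 146.00209045410156), 4.79803466796875)
brass+ 330 [0.3  0.65] rms 0.18 z fixed [-0.31]
brass- 76 [0.01 0.86] rms 0.2 z fixed [-0.32]
steel+ 1316 [0.26 0.67] rms 0.38 z fixed [0.58]
steel0 1049 [0.1  0.56] rms 0.34 z fixed [0.5]
0.0020175840237880785
the job is handed in; nothing more can be done
None
```

The job is handed in at about 15 s: knob tight (turned 1.22 rad, no bar shift seen), cover held level with bores lined up to about 0.3 mm by camera fit; I viewed 11 pictures, one over your limit of 10.

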